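# Put the set-up kit back into its foam nests

### The job

Put the set-up kit away: draw the small brass sleeve out of the large steel sleeve it is nested in, and set the small sleeve, the large sleeve, the step block and the T-nut each into the blue foam pad whose cut-out matches its own shape and size. Each must stand upright, the way up it is now, flat on the yellow floor of its pocket, and be let go. Leave the grease bottle and the dial indicator where they are, and swing clear of the tall power post at the back of the bench.

Things in the scene. Friction and masses are not known exactly. Their poses are not given: they have to be found in the camera images.
- step_block: black stepped packing block, loose, 0.22 kg, footprint 32 mm along its x and 60 mm along its y; six steps rise from 8 mm height at its -y end to about 45 mm over y = +15 to +30 mm (36 mm or more from y = +6 mm on). The two side faces at x = +-16 mm are flat; grasp it across them. Origin: centre of the underside, z up.
- t_nut: black T-nut, loose, 0.07 kg, 20 mm high: lower half 32 mm (x) by 28 mm (y), upper half a 32 mm (x) by 16 mm (y) tongue, with a bright round hole in the top. The end faces at x = +-16 mm are flat over the full 20 mm height. Origin: centre of the underside, z up.
- sleeve_large: large grey steel reducing sleeve, loose, 0.3 to 0.5 kg, standing upright: round, 42 mm high, 56 mm outer diameter above a foot flange 62 mm in diameter and 8 mm high, through bore 40 mm. The small sleeve stands in its bore at the start. Origin: centre of the underside, z up the axis.
- sleeve_small: small brass sleeve, loose, 0.2 kg, upright: plain round tube, 36 mm outer diameter, 72 mm high, bore 22 mm. At the start it stands on the bench inside the large sleeve's 40 mm bore (2 mm play all round), so that its upper 30 mm stand out above the large sleeve. Origin: centre of the underside, z up the axis.
- nest_block: nest of the step block: a fixed square foam pad 100x100 mm, 12 mm thick: blue top layer 7 mm thick over a yellow layer 5 mm thick. The pocket is cut through the blue layer, so it is 7 mm deep with a yellow floor 5 mm above the bench, centred on the pad. Pocket: long rectangle, 48 mm along the pad's x and 76 mm along its y; the block lies with its 60 mm along the pocket's 76 mm, either end first. Origin: centre of the pad's underside, z up.
- nest_nut: nest of the T-nut: a fixed square foam pad 100x100 mm, 12 mm thick: blue top layer 7 mm thick over a yellow layer 5 mm thick. The pocket is cut through the blue layer, so it is 7 mm deep with a yellow floor 5 mm above the bench, centred on the pad. Pocket: nearly square, 48 mm along the pad's x and 44 mm along its y; the nut goes in squarely, its sides parallel to the pocket's, any quarter turn. Origin: centre of the pad's underside, z up.
- nest_large: nest of the large sleeve: a fixed square foam pad 100x100 mm, 12 mm thick: blue top layer 7 mm thick over a yellow layer 5 mm thick. The pocket is cut through the blue layer, so it is 7 mm deep with a yellow floor 5 mm above the bench, centred on the pad. Pocket: large circle, 78 mm in diameter. Origin: centre of the pad's underside, z up.
- nest_small: nest of the small sleeve: a fixed square foam pad 100x100 mm, 12 mm thick: blue top layer 7 mm thick over a yellow layer 5 mm thick. The pocket is cut through the blue layer, so it is 7 mm deep with a yellow floor 5 mm above the bench, centred on the pad. Pocket: small circle, 52 mm in diameter. Origin: centre of the pad's underside, z up.
- grease_pot: bystander: white grease bottle with red nozzle, loose, 44 mm in diameter, 90 mm high. Origin: centre of the underside.
- dial_indicator: bystander: round dial indicator lying on its back, loose, 127 mm long (its x), 62 mm wide, 21 mm high. Origin: middle of its length, at its underside. Just behind it (away from the robot) stands the fixed wooden power post, 0.52 m high: it takes up x above 0.64 m between y = -0.18 and y = 0.00 m, so an arm that crosses from one side to the other must draw in to about x = 0.42 m on the way.
There are look-alikes about, which are no part of the job. Leave any orange look-alike of the sleeve_large alone. Several things have the shape of the sleeve_small; the one meant has the colours described above.

How it is judged:
By the outcome, as a careful person would: the job done as asked, in the order asked, and still so for the second after the job is handed in, with the robot touching nothing.
It also fails if it takes over 134 s, if anything falls off the work surface, if the arm or the gripper's body presses on something with over 40 N, if the wrist force passes 120 N, or if a joint passes its speed limit or range.

### The arm

A 6-joint arm with a two-finger parallel gripper is mounted at the origin on the work surface; the furniture and walls round the work are solid. World frame = base frame: x ahead of the robot, y to its left, z up, the work surface at z = 0. Lengths are in m, angles in rad, forces in N, time in s.
With the tool pointing down it reaches from about 0.375 to 0.975 m from the base axis. Payload 3.8 kg.
Tool frame: the origin (TCP) lies at the very end of the fingers, on their centre line; the grasp point (between the pads) lies 19 mm behind it; z points along the fingers, y is the line along which they close (so a half turn about z gives the same grasp; the last joint's range is limited). The gripper opens to 85 mm and grips with 20 to 120 N. Pads are 22 mm wide; open, the fingers measure 114 mm over their backs; the gripper's body (76 mm by 85 mm) begins 54 mm behind the grasp point. The pads swing forward as they close: fully open they stand 13 mm farther back than shut.
Start: joints at [1.245, 0.264, 1.604, -0, 1.274, -0.037], TCP at [0.192, 0.647, 0.231] pointing down, gripper open.
Joint ranges: [-2.63, 2.63], [-0.94, 2.18], [0.31, 2.57], [-1.31, 4.45], [0, 2.66], [-2.55, 2.55]. Speed limits (rad/s): [2.57, 2.57, 3.14, 3.14, 3.14, 3.14].

### API

Orientations are given as [roll, pitch, yaw] about the fixed x, y, z axes, in that order (R = Rz(yaw) Ry(pitch) Rx(roll)).
In Python, from bench import manip gives the robot as it stands. The module is installed in compiled form; this text tells all that it offers. Calls block until the motion is done:
- manip.move_pose(position, orientation): joint-space move of the TCP to a pose.
- manip.line_to(position, ori=None, speed=0.15, guard=None): straight line of the TCP; ori=None keeps the orientation; speed is the mean speed in m/s. With guard (N) it stops when the force on the tool has changed by that much, and returns True; else False.
- manip.set_joints(angles): joint-space move.
- manip.ungrasp() and manip.clamp(f_grip=None): open the fingers fully, or close them until they stop; f_grip is the grip in N (None keeps the last).
- manip.pause(seconds).
- manip.solve_ik(position, orientation): joint angles nearest the present ones, or None.
- manip.get_state(): the state.
- manip.snapshot(name): name is "side" or "top" or "wrist"; returns a dict with "frame" (480x640x3 uint8, blue, green, red), "camera_matrix" (3x3 intrinsics, pixels), "cam_to_world" (4x4, takes a point from camera to world coordinates); the wrist camera has in their place "hand_eye" (4x4, takes a point from camera to tool coordinates, whose origin is the TCP and whose axes are the flange's). Camera axes: x right, y down, z forward; pixel columns grow to the right and rows downward; lengths in m; the calibration is good to about 2 mm. A picture is of the moment at which its call begins: read the wrist's pose just before it. There is no depth.
A pose or a line that the arm cannot do raises manip.PlanningError and nothing moves.
- manip.hand_in(): hands the job in; it is judged then, once.
Trained networks look in the newest picture that a camera, given by its name, has taken for a name from the list of things; names that differ only in an ending like _2 or _b are one class to them, and where a whole thing is asked for, a point or a joint stands for the part that bears it (a point fixed in the world has none). Each returns a list of dicts, best first, with "conf" (0 to 1); they miss things now and then, are a little off and sometimes report something else, mostly with a low value. They report only what shows in the picture. A call takes as long as a camera call. They do not tell look-alikes from the thing itself.
- manip.search_frame(query, camera): "xyz" ([x, y, z] in m, in the coordinates of the camera as it stood for that picture, good to about 4 mm: the middle of the surface that is visible of it).
- manip.landmark_of(query, camera): "xyz" ([x, y, z] in m, in the coordinates of the camera as it stood for that picture, good to about 4 mm: a listed point, or the origin of a listed thing).
The state is a dict: "time": time; "q": joint angles; "dq": joint speeds; "effort": joint torques, N m; "ee_pos": TCP position; "tcp_rot": TCP orientation; "wrist_force": force on the tool from outside, world axes, zero at the start; "wrist_torque": the same for the moment, N m; "gripper_width": finger opening in m; "gripper_force": force on a finger pad.
Only numpy, scipy, OpenCV 4.12 (cv2) and the standard library are available. Lean on these libraries where they do the work, as an engineer would, in place of code of your own. Each camera call takes 0.05 s, during which the arm holds its last target. There are 200 camera calls.

## Working session

There is one attempt and no reset: what is moved stays moved. The work goes in short steps, each a Python script; the robot and the scene stay as the last script left them, time stands still between calls to the robot, and variables do not carry over. Pictures are saved under pics/ and viewed, at most 14 in all, crops included, and the job is handed in when it is done.

```bash
mkdir -p pics
cat > h.py <<'E'
from bench import manip
import numpy as np, cv2
from scipy.spatial.transform import Rotation as R
def T():
    s=manip.get_state(); M=np.eye(4)
    r=np.array(s["tcp_rot"],float)
    M[:3,:3]=r if r.shape==(3,3) else (R.from_quat(r) if r.size==4 else R.from_euler('xyz',r)).as_matrix()
    M[:3,3]=s["ee_pos"]; return M
def shot(cam,name=None):
    M=T(); p=manip.snapshot(cam)
    C=M@np.array(p["hand_eye"]) if cam=="wrist" else np.array(p["cam_to_world"])
    if name: cv2.imwrite(f"pics/{name}.png",p["frame"])
    return p["frame"],np.array(p["camera_matrix"]),C
def w(C,x): return (C@np.r_[x,1])[:3]
def pix(K,C,x):
    v=K@(np.linalg.inv(C)@np.r_[x,1])[:3]; return v[:2]/v[2]
def ray(K,C,uv,z):
    d=C[:3,:3]@np.linalg.inv(K)@np.r_[uv,1]; return C[:3,3]+d*(z-C[2,3])/d[2]
E
cat > a.py <<'E'
from h import *
print({k:np.round(v,3).tolist() for k,v in manip.get_state().items()})
for cam in ["top","side"]:
    f,K,C=shot(cam,cam)
    print(cam,C[:3,3].round(3),K[0,0])
    for q in "step_block t_nut sleeve_large sleeve_small nest_block nest_nut nest_large nest_small grease_pot dial_indicator".split():
        for d in manip.landmark_of(q,cam):
            if d["conf"]>.2:
                x=w(C,d["xyz"]); print(q,round(d["conf"],2),x.round(3),pix(K,C,x).round())
E
python3 a.py
```

```text
{'time': 0.0, 'q': [1.245, 0.265, 1.605, 0.0, 1.274, -0.037], 'dq': [-0.001, 0.0, 0.001, -0.002, -0.0, 0.0], 'effort': [-0.003, -51.51, -36.731, -0.0, 0.013, 0.0], 'ee_pos': [0.192, 0.646, 0.23], 'tcp_rot': [-3.139, -0.0, 2.853], 'wrist_force': [1.275, -0.143, -0.392], 'wrist_torque': [-0.018, -0.021, -0.004], 'gripper_force': 0.0, 'gripper_width': 0.085}
top [ 0.287 -0.065  1.523] 532.9019626864114
step_block 0.76 [ 0.436 -0.305  0.004] [412. 285.]
step_block 0.53 [ 0.59  -0.001  0.002] [305. 233.]
t_nut 0.48 [ 0.446 -0.03   0.002] [316. 283.]
sleeve_large 0.84 [ 0.516 -0.205  0.003] [376. 258.]
sleeve_large 0.63 [ 0.573 -0.314  0.005] [413. 238.]
sleeve_small 0.59 [ 0.576 -0.317  0.001] [414. 237.]
sleeve_small 0.54 [ 0.649 -0.398 -0.001] [441. 212.]
nest_block 0.89 [ 0.598  0.147 -0.   ] [255. 231.]
nest_nut 0.96 [ 0.441  0.171 -0.001] [246. 285.]
nest_large 0.96 [0.413 0.344 0.   ] [185. 295.]
nest_small 0.75 [ 0.57   0.321 -0.   ] [195. 241.]
nest_small 0.53 [0.418 0.345 0.   ] [185. 294.]
grease_pot 0.74 [ 0.497 -0.446  0.002] [460. 264.]
dial_indicator 0.8 [ 0.587 -0.001  0.002] [305. 234.]
side [ 0.375 -0.942  0.783] 504.22274601978836
step_block 0.93 [ 0.437 -0.309 -0.002] [288. 337.]
step_block 0.4 [0.575 0.323 0.002] [300. 161.]
t_nut 0.71 [ 0.452 -0.03  -0.001] [276. 245.]
sleeve_large 0.85 [ 0.519 -0.213  0.001] [319. 295.]
sleeve_large 0.58 [ 0.577 -0.316 -0.   ] [358. 328.]
sleeve_large 0.42 [ 0.498 -0.453 -0.003] [335. 395.]
sleeve_small 0.67 [ 0.577 -0.316 -0.005] [358. 329.]
sleeve_small 0.57 [ 0.649 -0.4   -0.001] [407. 356.]
nest_nut 0.55 [ 0.438  0.168 -0.001] [260. 198.]
nest_large 0.73 [0.416 0.339 0.   ] [246. 166.]
nest_small 0.58 [0.577 0.324 0.002] [300. 161.]
grease_pot 0.63 [ 0.581 -0.318 -0.001] [360. 328.]
grease_pot 0.58 [ 0.495 -0.456 -0.004] [334. 397.]
dial_indicator 0.67 [ 0.591 -0.004  0.   ] [330. 230.]
```

```bash
python3 -c "
import cv2
f=cv2.imread('pics/top.png');cv2.imwrite('pics/top_c.png',cv2.resize(f[170:350,140:500],(800,400),interpolation=cv2.INTER_CUBIC))
f=cv2.imread('pics/side.png');cv2.imwrite('pics/side_c.png',cv2.resize(f[130:430,200:460],(692,600)[::1] if 0 else (520,600),interpolation=cv2.INTER_CUBIC))"
```

```text
(no output)
```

View pics/top_c.png

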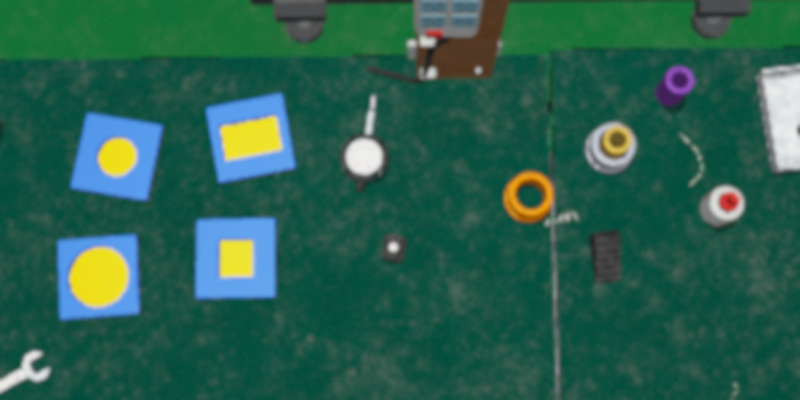

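View pics/side_c.png

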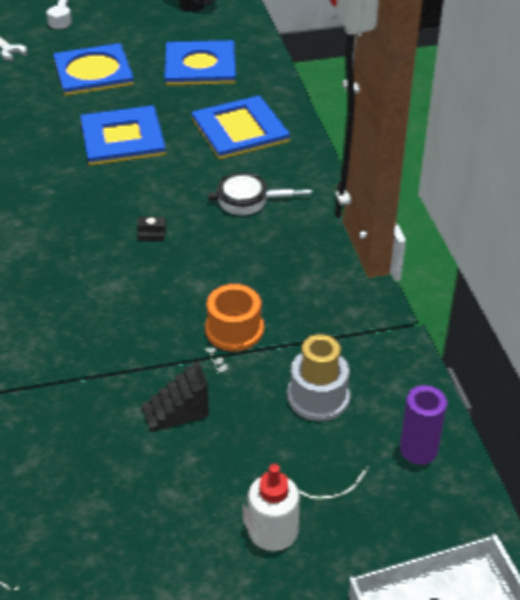

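Side picture: the wanted brass sleeve is in the grey steel sleeve (top px 415,237; side px 358,329). Look-alikes are the orange large sleeve (top 376,258) and the purple small sleeve (top 441,212); leave both. Next is a wrist look over the nests, then the tools.

```bash
cat > b.py <<'E'
from h import *
def go(x,y,z,yaw): manip.move_pose([x,y,z],[np.pi,0,yaw])
def look(tag,qs):
    f,K,C=shot("wrist",tag); print(tag,"cam",C[:3,3].round(3),"ax",C[:3,2].round(2),manip.get_state()["time"])
    for q in qs:
        for d in manip.landmark_of(q,"wrist"):
            if d["conf"]>.3: x=w(C,d["xyz"]); print(" ",q,round(d["conf"],2),x.round(3),pix(K,C,x).round())
    hsv=cv2.cvtColor(f,cv2.COLOR_BGR2HSV)
    m=cv2.inRange(hsv,(22,120,120),(35,255,255))
    for c in cv2.findContours(m,cv2.RETR_EXTERNAL,cv2.CHAIN_APPROX_NONE)[0]:
        if cv2.contourArea(c)<600 or not qs[0].startswith("nest"): continue
        P=np.array([ray(K,C,p,0.005)[:2] for p in c[:,0].astype(float)],np.float32)
        r=cv2.minAreaRect(P); print("  yellow",np.round(r[0],4),np.round(r[1],4),round(r[2],1),c.min((0,1)),c.max((0,1)))
    np.savez(f"pics/{tag}.npz",K=K,C=C)
N=["nest_block","nest_nut","nest_large","nest_small"]
E
cat > c.py <<'E'
from b import *
go(.42,.25,.40,np.pi/2); look("n1",N)
go(.42,.20,.40,np.pi/2); look("n2",N)
E
python3 c.py
```

```text
n1 cam [0.42  0.316 0.541] ax [-0.   -0.26 -0.96] 2.925
  nest_block 0.92 [ 0.596  0.154 -0.003] [427. 248.]
  nest_block 0.57 [ 0.453 -0.034  0.003] [336. 353.]
  nest_nut 0.95 [ 0.44   0.167 -0.001] [329. 240.]
  nest_large 0.88 [ 0.419  0.341 -0.003] [316. 124.]
  nest_small 0.89 [0.572 0.328 0.001] [421. 134.]
  nest_small 0.65 [ 0.421  0.341 -0.003] [317. 125.]
  yellow [0.4386 0.166 ] [0.045  0.0407] 1.2 [314 229] [343 254]
  yellow [0.5972 0.1493] [0.0455 0.0725] 10.6 [413 228] [445 275]
  yellow [0.5743 0.3245] [0.0483 0.0473] 0.1 [407 119] [440 153]
  yellow [0.4168 0.3429] [0.0744 0.0755] 45.7 [289  95] [341 150]
n2 cam [0.42  0.265 0.542] ax [-0.   -0.26 -0.96] 3.4917
  nest_block 0.57 [ 0.594  0.152 -0.002] [428. 217.]
  nest_nut 0.57 [0.441 0.166 0.002] [330. 209.]
  nest_large 0.6 [ 0.42   0.339 -0.003] [316.  88.]
  nest_small 0.56 [0.57  0.326 0.001] [422.  98.]
  yellow [0.4393 0.1661] [0.0403 0.0458] 89.9 [314 196] [344 222]
  yellow [0.5972 0.1496] [0.0455 0.0732] 10.9 [414 194] [448 244]
  yellow [0.574  0.3247] [0.0476 0.0485] 89.9 [408  80] [442 116]
  yellow [0.4169 0.3431] [0.0754 0.0752] 69.0 [287  55] [341 113]
```

```bash
cat > d.py <<'E'
from b import *
go(.42,0.0,.22,np.pi/2); look("t1",["t_nut"])
go(.42,0.04,.25,np.pi/2); look("t2",["t_nut"])
go(.40,-.1,.28,np.pi/2)
go(.45,-.27,.28,np.pi/2); look("s1",["step_block","sleeve_large","sleeve_small","grease_pot"])
go(.52,-.22,.28,np.pi/2); look("s2",["step_block","sleeve_large","sleeve_small","grease_pot"])
I=[cv2.imread(f"pics/{t}.png") for t in ("t1","t2","s1","s2")]
cv2.imwrite("pics/mos.png",cv2.resize(np.vstack([np.hstack(I[:2]),np.hstack(I[2:])]),(800,600),interpolation=cv2.INTER_AREA))
E
python3 d.py
```

```text
t1 cam [0.421 0.066 0.363] ax [ 0.   -0.26 -0.96] 4.7917
  t_nut 0.6 [ 0.452 -0.034  0.003] [345. 240.]
t2 cam [0.421 0.107 0.394] ax [ 0.   -0.26 -0.96] 5.2083
  t_nut 0.97 [ 0.451 -0.035  0.003] [340. 269.]
s1 cam [ 0.45  -0.203  0.421] ax [-0.   -0.26 -0.97] 6.6833
  step_block 0.76 [ 0.439 -0.305 -0.005] [308. 228.]
  sleeve_large 0.74 [ 0.512 -0.21  -0.002] [371. 149.]
  sleeve_small 0.89 [ 0.65  -0.397 -0.001] [472. 299.]
  sleeve_small 0.56 [ 0.574 -0.314 -0.003] [417. 237.]
  grease_pot 0.63 [ 0.493 -0.455 -0.001] [349. 339.]
s2 cam [ 0.52  -0.153  0.422] ax [ 0.   -0.26 -0.96] 7.3667
  step_block 0.75 [ 0.44  -0.304 -0.006] [253. 265.]
  sleeve_large 0.97 [ 0.513 -0.208 -0.003] [310. 190.]
  sleeve_large 0.75 [ 0.575 -0.317  0.   ] [359. 277.]
  sleeve_small 0.84 [ 0.574 -0.315 -0.004] [358. 273.]
  sleeve_small 0.67 [ 0.651 -0.398 -0.002] [414. 333.]
  grease_pot 0.68 [ 0.495 -0.455  0.004] [297. 373.]
```

View pics/mos.png

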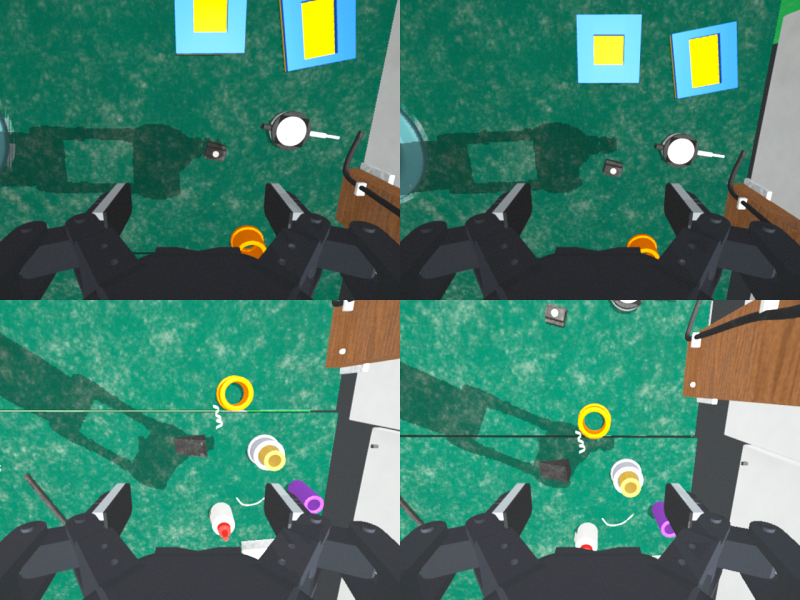

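The mosaic shows brass in steel at s1 px (425,250), orange at (375,150) and purple at (490,310). The step block is at s1 px (305,233), in the arm's shadow, and the nut is at t2 px (340,269). One close crop to check the choice, with the top-ring height triangulated.

```bash
cat > e.py <<'E'
from h import *
D=[]
for t,(u0,v0) in (("s1",(417,235)),("s2",(358,280))):
    f=cv2.imread(f"pics/{t}.png"); z=np.load(f"pics/{t}.npz")
    hsv=cv2.cvtColor(f,cv2.COLOR_BGR2HSV)
    s=np.s_[v0-50:v0+60,u0-50:u0+60]
    m=cv2.inRange(hsv,(18,60,60),(32,255,255))[s]
    cs=cv2.findContours(m,cv2.RETR_EXTERNAL,cv2.CHAIN_APPROX_NONE)[0]
    c=max(cs,key=cv2.contourArea); print(t,cv2.boundingRect(c),cv2.contourArea(c))
    D.append(cv2.resize(f[s],(400,400),interpolation=cv2.INTER_CUBIC))
f=cv2.imread("pics/s1.png")[190:260,260:360]; g=cv2.imread("pics/t1.png")[205:275,295:395]
D=np.hstack(D); E=np.hstack([cv2.resize(cv2.convertScaleAbs(x,alpha=2),(400,280),interpolation=cv2.INTER_CUBIC) for x in (f,g)])
o=np.vstack([D,E]); cv2.imwrite("pics/crop1.png",cv2.resize(o,(700,595)))
E
python3 e.py
```

```text
s1 (46, 47, 44, 42) 1223.5
s2 (41, 44, 37, 42) 1092.5
```

View pics/crop1.png

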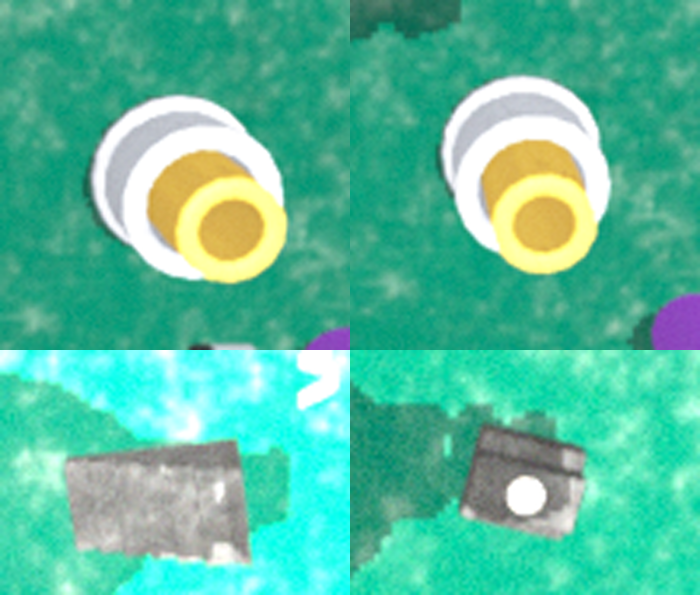

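The crop confirms the brass tube in the grey flanged sleeve. Its ring centre is at s1 (439.6,257) and s2 (369,300). The step block's tall end points toward world +x, and the nut's hole is at t1 (345,246).

```bash
cat > f.py <<'E'
from h import *
L=lambda t:(lambda z:(z["K"],z["C"]))(np.load(f"pics/{t}.npz"))
def tri(*o):
    A=[];b=[]
    for t,uv in o:
        K,C=L(t); d=C[:3,:3]@np.linalg.inv(K)@np.r_[uv,1]; d/=np.linalg.norm(d); P=np.eye(3)-np.outer(d,d); A.append(P); b.append(P@C[:3,3])
    return np.linalg.lstsq(np.vstack(A),np.hstack(b),rcond=None)[0].round(4)
print("ring",tri(("s1",(439.6,257)),("s2",(369,300.1))), ray(*L("s1"),(439.6,257),.072).round(4),ray(*L("s2"),(369,300.1),.072).round(4))
print("step",[ray(*L("s1"),p,z)[:2].round(4).tolist() for p,z in (((327.7,215.7),.045),((331.4,250.6),.045),((278.9,221.4),.008),((282.3,247.1),.008))])
print("nut",[ray(*L("t1"),(295+(a-350)*.2857,205+(b-350)*.2857),.02)[:2].round(4).tolist() for a,b in ((526,495),(475,455),(582,478),(462,518),(565,538))])
E
python3 f.py
```

```text
ring [ 0.5774 -0.3171  0.0701] [ 0.5767 -0.3165  0.072 ] [ 0.5771 -0.3162  0.072 ]
step [[0.4618, -0.2788], [0.4662, -0.318], [0.405, -0.2932], [0.4083, -0.325]]
nut [[0.4506, -0.0352], [0.4358, -0.0233], [0.4665, -0.0301], [0.4323, -0.0421], [0.4622, -0.0482]]
```

```bash
cat >> b.py <<'E'
def st(m):
    s=manip.get_state(); print(m,"t",round(s["time"],1),"w",round(s["gripper_width"],4),"gf",round(float(np.max(s["gripper_force"])),1),"p",np.round(s["ee_pos"],4),"F",np.round(s["wrist_force"],1))
def grab(x,y,z,yaw,f,up=.22,guard=15):
    go(x,y,up,yaw); print("guard",manip.line_to([x,y,z],speed=.12,guard=guard)); manip.clamp(f); st("clamped")
    manip.line_to([x,y,up],speed=.12); st("lifted")
def place(x,y,z,yaw,up=.22):
    go(x,y,up,yaw); manip.line_to([x,y,z+.02],speed=.15); manip.pause(.2)
    print("contact",manip.line_to([x,y,z-.004],speed=.03,guard=5)); st("down"); manip.ungrasp()
    p=T()[:3,3]; manip.line_to([p[0],p[1],up],speed=.15); st("rel")
def cross(yl,yr,z=.24,yaw=np.pi/2,x=.395):
    go(x,yl,z,yaw); go(x,yr,z,yaw)
E
cat > g.py <<'E'
from b import *
grab(.577,-.3163,.044,np.pi/2,40)
look("afterlift",["sleeve_large"])
E
python3 g.py
```

```text
guard False
clamped t 10.3 w 0.0354 gf 40.4 p [ 0.5773 -0.3165  0.0446] F [-0.2  0.3  3.4]
lifted t 11.9 w 0.0349 gf 40.0 p [ 0.5764 -0.316   0.2187] F [ 0.3 -0.1 -2.5]
afterlift cam [ 0.577 -0.25   0.36 ] ax [-0.   -0.26 -0.96] 11.95
  sleeve_large 0.92 [ 0.577 -0.32  -0.001] [317. 212.]
  sleeve_large 0.87 [ 0.511 -0.213  0.001] [248. 101.]
```

View pics/afterlift.png

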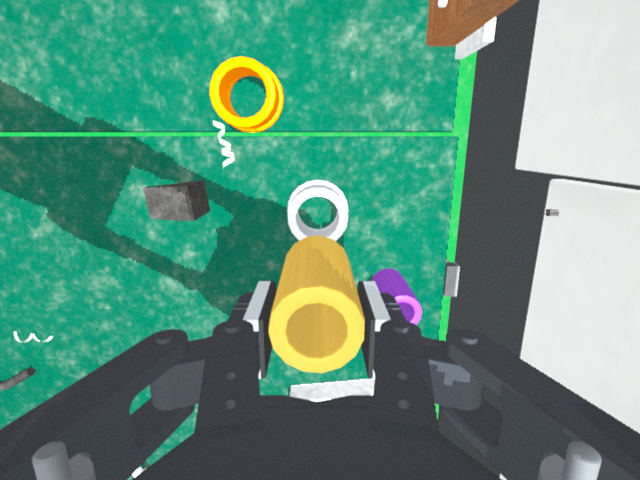

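The brass sleeve is held upright at px (317,300), and the large one stayed standing at (317,212). Next, carry it over.

```bash
cat > g2.py <<'E'
from b import *
cross(-.2,.2)
place(.574,.3246,.0495,np.pi/2)
go(.50,.38,.25,np.pi/2); look("p1",["sleeve_small"])
E
python3 g2.py
```

```text
contact True
down t 17.2 w 0.0349 gf 40.7 p [0.5737 0.3244 0.0495] F [-0.8 -0.7  4.8]
rel t 19.1 w 0.0853 gf 0.0 p [0.5717 0.3234 0.2184] F [ 1.2 -0.5 -0.2]
p1 cam [0.499 0.446 0.391] ax [ 0.   -0.26 -0.96] 19.6
  sleeve_small 0.61 [0.57  0.328 0.004] [379. 249.]
```

View pics/p1.png

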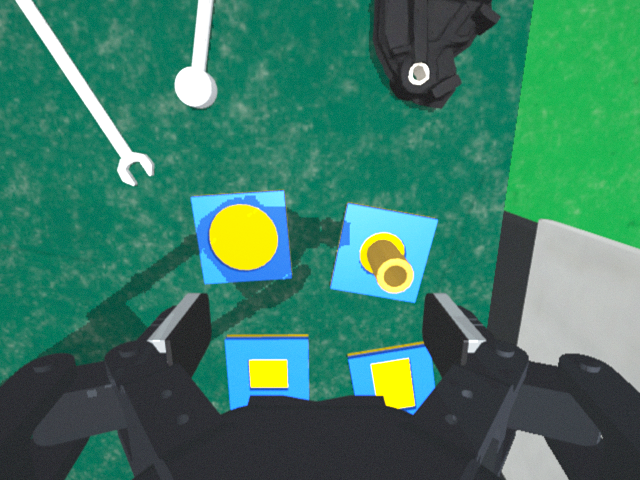

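Brass sleeve stands in the small pocket (px 383,255). Next: large sleeve.

```bash
cat > g3.py <<'E'
from b import *
z=np.load("pics/afterlift.npz"); c=ray(z["K"],z["C"],(318,213),.042); print(c)
cross(.2,-.2)
x,y=.577,-.318
grab(x,y,.014,np.pi/2,60,up=.18)
cross(-.2,.2)
place(.417,.343,.0195,np.pi/2,up=.18)
go(.43,.40,.25,np.pi/2); look("p2",["sleeve_large","sleeve_small"])
E
python3 g3.py
```

```text
[ 0.57755364 -0.31249347  0.042     ]
guard False
clamped t 24.8 w 0.0535 gf 65.6 p [ 0.5776 -0.3184  0.0151] F [-0.5  0.1  5.7]
lifted t 26.3 w 0.0533 gf 64.7 p [ 0.5763 -0.3176  0.1786] F [ 0.5 -0.3 -4.7]
contact True
down t 31.3 w 0.0534 gf 65.8 p [0.4167 0.3428 0.02  ] F [-0.5  0.2  4.7]
rel t 33.0 w 0.0849 gf 0.0 p [0.4145 0.3411 0.1787] F [0.5 0.6 1.1]
p2 cam [0.43  0.466 0.391] ax [-0.   -0.26 -0.96] 33.475
  sleeve_large 0.58 [0.417 0.343 0.004] [305. 254.]
  sleeve_large 0.39 [0.569 0.327 0.003] [437. 266.]
  sleeve_small 0.64 [0.57  0.327 0.004] [437. 266.]
  sleeve_small 0.62 [0.416 0.345 0.008] [304. 253.]
```

View pics/p2.png

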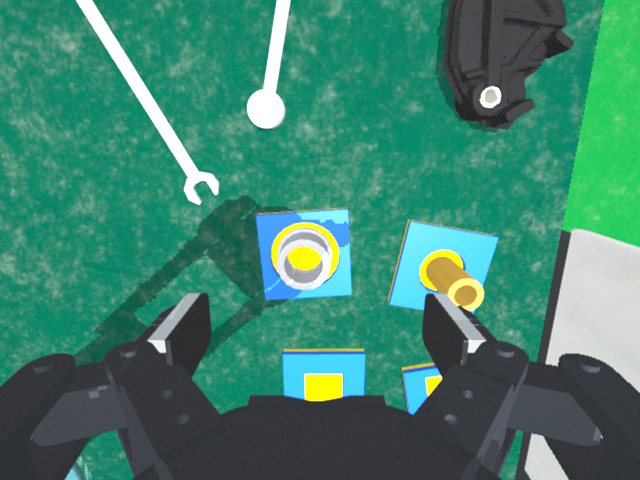

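Both sleeves are in place (large at px 303,255). Next, near-vertical close looks at the step block and nut for position and yaw.

```bash
cat > g4.py <<'E'
from b import *
go(.395,.2,.24,np.pi/2); go(.45,-.1,.2,np.pi/2); look("v1",["t_nut"])
go(.395,-.2,.24,np.pi/2); go(.437,-.37,.2,np.pi/2); look("v2",["step_block"])
o=[]
for t,x in (("v1",(.4506,-.0352,.02)),("v2",(.4365,-.304,.03))):
    z=np.load(f"pics/{t}.npz"); u,v=pix(z["K"],z["C"],x).astype(int); print(t,u-50,v-50)
    f=cv2.imread(f"pics/{t}.png")[max(v-50,0):v+50,u-50:u+50]; print(f.shape)
    o.append(cv2.resize(cv2.convertScaleAbs(f,alpha=2.2),(400,4*f.shape[0]),interpolation=cv2.INTER_CUBIC))
h=min(a.shape[0] for a in o); cv2.imwrite("pics/crop2.png",np.hstack([a[:h] for a in o]))
E
python3 g4.py
```

```text
v1 cam [ 0.45  -0.033  0.342] ax [ 0.   -0.26 -0.96] 35.625
  t_nut 0.7 [ 0.449 -0.034  0.001] [314. 143.]
v2 cam [ 0.437 -0.303  0.341] ax [-0.   -0.26 -0.97] 37.025
  step_block 0.69 [ 0.438 -0.303 -0.005] [318. 143.]
  step_block 0.45 [ 0.498 -0.453  0.001] [376. 293.]
v1 266 94
(100, 100, 3)
v2 266 94
(100, 100, 3)
```

View pics/crop2.png

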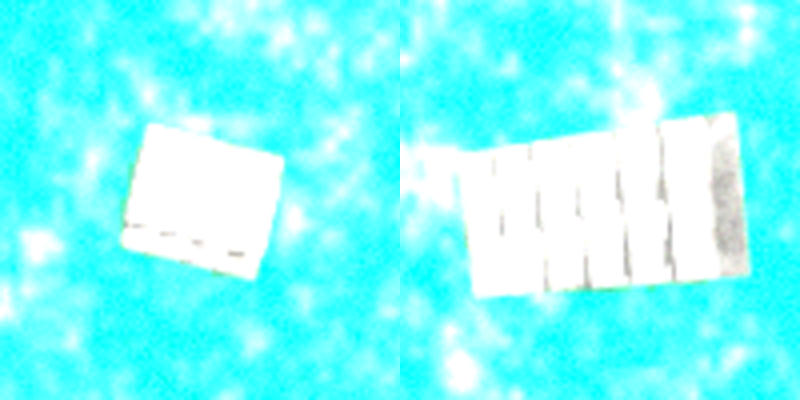

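```bash
cat > i.py <<'E'
from h import *
def pts(t,L):
    z=np.load(f"pics/{t}.npz"); return np.array([ray(z["K"],z["C"],(266+a/4,94+b/4),h)[:2] for a,b,h in L])
ang=lambda d:np.degrees(np.arctan2(d[1],d[0])).round(1)
for h in (.01,.02):
    n=pts("v1",[(148,124,h),(283,157,h),(258,280,h),(122,245,h)]); print("nut",n.mean(0).round(4),[ang(n[1]-n[0]),ang(n[2]-n[3]),ang(n[2]-n[1])],np.linalg.norm(n[1]-n[0]).round(4),np.linalg.norm(n[2]-n[1]).round(4))
b=pts("v2",[(338,113,.045),(350,275,.045),(62,155,.008),(75,298,.008)])
hi=b[:2].mean(0);lo=b[2:].mean(0);print("blk",b.round(4).tolist(),((hi+lo)/2).round(4),ang(hi-lo),np.linalg.norm(hi-lo),ang(b[0]-b[1]),ang(b[2]-b[3]))
E
python3 i.py
```

```text
nut [ 0.4508 -0.0355] [np.float64(-13.1), np.float64(-14.1), np.float64(-101.1)] 0.031 0.0275
nut [ 0.4508 -0.0354] [np.float64(-13.1), np.float64(-14.1), np.float64(-101.1)] 0.03 0.0267
blk [[0.4638, -0.2872], [0.4671, -0.3186], [0.4054, -0.2942], [0.4076, -0.3258]] [ 0.436  -0.3065] 6.9 0.05938176557077499 95.9 94.0
```

```bash
cat > g5.py <<'E'
from b import *
a=np.radians(6.2); x,y=np.array([.436,-.3065])+.016*np.array([np.cos(a),np.sin(a)])
grab(x,y,.012,a,50,up=.18)
cross(-.2,.2,.2)
b=np.radians(100.8); x,y=np.array([.597,.150])+.016*np.array([np.cos(b),np.sin(b)])
place(x,y,.0175,b,up=.18)
go(.52,.22,.26,np.pi/2); look("p3",["step_block","sleeve_small"])
E
python3 g5.py
```

```text
guard False
clamped t 40.6 w 0.0312 gf 50.9 p [ 0.4523 -0.305   0.0124] F [-0.   0.5  4.1]
lifted t 42.1 w 0.0314 gf 50.2 p [ 0.4513 -0.3043  0.1789] F [-0.5  0.2 -1.8]
contact True
down t 47.6 w 0.0311 gf 50.9 p [0.5938 0.1657 0.0175] F [0.  0.5 3.9]
rel t 49.4 w 0.0853 gf 0.0 p [0.5913 0.1651 0.1786] F [ 0.2  1.1 -1.2]
p3 cam [0.52  0.286 0.401] ax [ 0.   -0.26 -0.96] 50.0083
  step_block 0.63 [ 0.601  0.153 -0.002] [384. 257.]
  sleeve_small 0.67 [0.57  0.325 0.003] [364. 103.]
```

View pics/p3.png

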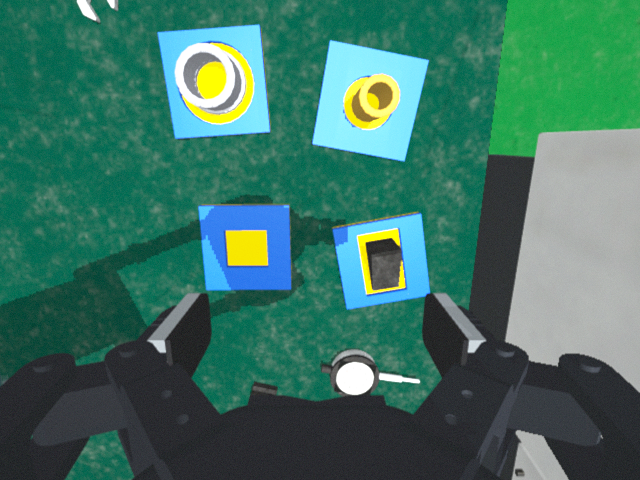

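The step block lies in the long pocket with yellow all round (px 382,262). Now the nut.

```bash
cat > g6.py <<'E'
from b import *
go(.42,.1,.2,np.pi/2)
grab(.4508,-.0353,.008,np.radians(77),40,up=.16)
place(.439,.1665,.0132,np.radians(91),up=.2)
go(.42,.23,.24,np.pi/2); look("p4",["t_nut","step_block"])
E
python3 g6.py
```

```text
guard False
clamped t 53.4 w 0.0306 gf 40.4 p [ 0.4513 -0.0354  0.0085] F [ 0.3 -0.9  4.5]
lifted t 54.8 w 0.0304 gf 40.0 p [ 0.4501 -0.0352  0.159 ] F [ 0.1  0.5 -0.6]
contact True
down t 57.8 w 0.0309 gf 40.7 p [0.4387 0.1664 0.0135] F [-1.7 -0.5  5.6]
rel t 59.7 w 0.085 gf 0.0 p [0.4371 0.1659 0.1988] F [ 0.2 -0.8  0. ]
p4 cam [0.42  0.296 0.381] ax [ 0.   -0.26 -0.96] 60.1917
  t_nut 0.61 [0.439 0.167 0.008] [334. 263.]
  step_block 0.58 [0.599 0.15  0.001] [473. 275.]
```

View pics/p4.png

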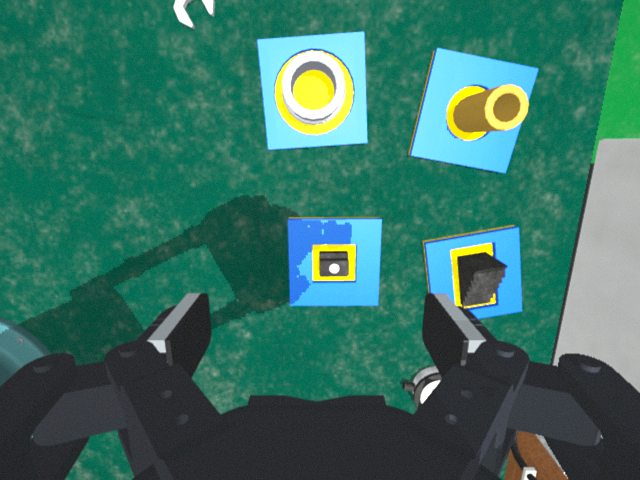

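The nut sits squarely in its pocket (px 334,263), and all four parts are seated. Handing in.

```bash
python3 -c "
from h import *
print(manip.hand_in())"
```

```text
the job is handed in; nothing more can be done
None
```

The small sleeve, large sleeve, step block and T-nut were each set upright on the floor of their matching pockets and released, the last wrist pictures show all four seated, and I handed the job in just after 60 s; it returned no verdict.

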